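# Slide the trial board out past the drawer unit's edge and hold it

## Robot

A 6-joint arm with a two-finger parallel gripper is mounted at the origin on the work surface. World frame = base frame: x ahead of the robot, y to its left, z up, the work surface at z = 0. Lengths are in m, angles in rad, forces in N, time in s.
With the tool pointing down it reaches from about 0.35 to 0.85 m from the base axis. Payload 8.1 kg.
Tool frame: the origin (TCP) lies on the centre line of the jaws, within the pads' length; the fingertips stand 19 mm ahead of it and the grasp point (between the pads) is the TCP (r.tcp_to_tips is the z of the fingertips in the tool frame, in m); z points along the fingers, x is the direction in which the jaws open and shut, and the axes are right-handed (so a half turn about z gives the same grasp; the last joint's range is limited). The gripper opens to 85 mm and grips with 20 to 120 N. Pads are 22 mm wide; open, the fingers measure 114 mm over their backs; the gripper's body (76 mm by 85 mm) begins 54 mm behind the grasp point. The pads swing forward as they close: fully open they stand 13 mm farther back than shut.
Start: joints at [-1.31, 0.13, 1.488, -0, 1.523, -0.085], TCP at [0.203, -0.564, 0.223] pointing down, gripper open.
Joint ranges: [-2.96, 2.96], [-0.89, 2.26], [0.02, 2.5], [-1.34, 4.48], [0, 2.73], [-2.66, 2.66]. Speed limits (rad/s): [2.39, 2.39, 2.79, 3.14, 3.14, 3.14].

## Interface

Orientations are given as a 3x3 rotation matrix whose columns are the frame's x, y, z axes.
In Python, from plant import read_state, viewer, job, r gives the robot as it stands.
- The arm moves only by the tool step_arm, never from a script. Its argument "deltas" is a list that holds one entry, the list of rows, each a list of 7 numbers: the shift along the tool's x, y, z in cm, then the turn, a rotation vector about the tool's x, y, z in rad, then the opening, from 0 (shut) to 1 (fully open). In form: [[[x, y, z, ax, ay, az, gripper], ...]]. A call has 1 to 8 rows; each row is the pose to reach, as a shift and turn from the pose commanded when the call began, along the tool's axes at that moment; what a row does not reach only later rows make up. A row lasts 1/10 s, in which the tool goes at most 50 mm and 8.59 degrees, less where a joint would pass 70% of its speed; a pose out of reach is approached as far as the arm can. A call with a gripper value outside its range is refused whole. The fingers move at their own pace and stop on an object; "newtons" is the grip in N (left out, the last holds). Time passes only in rows, so rows that repeat a pose let the fingers close. It gives the time, the measured TCP pose, the force and the opening at its end, in the units of the state.
- read_state(): the state, without advancing time (a new reading comes with each control period).
- viewer.snapshot(name): name is "scene" or "top" or "wrist"; returns a dict with "color" (384x512x3 uint8, red, green, blue), "fx", "fy", "cx", "cy" (pixels), "eye" and "rotation" of the camera in the world; the wrist camera has in their place "mount" (4x4, takes a point from camera to tool coordinates, whose origin is the TCP and whose axes are the tool frame's). Camera axes: x right, y up, looking along -z (the intrinsics and any distortion apply to the point x, -y, -z); pixel columns grow to the right and rows downward; lengths in m; the calibration is good to about 2 mm. A picture is of the moment at which its call begins: read the wrist's pose just before it. There is no depth.
- job.close_job(): hands the job in, once; it reports no verdict.
The state is a dict: "time_s": time; "joint_pos": joint angles; "joint_vel": joint speeds; "effort": joint torques, N m; "eef_pos": TCP position; "tool_rot": TCP orientation; "force": force on the tool from outside, world axes, zero at the start; "torque": the same for the moment, N m; "finger_gap": finger opening in m.
Only numpy, scipy, OpenCV 4.12 (cv2) and the standard library are available. Lean on these libraries where they do the work, as an engineer would, in place of code of your own. Each camera call takes 0.05 s, during which the arm holds its last target.

## Task

The screws under the heat sink have to be reached from below: first turn the stop selector on the parts-drawer unit to its three-dot position, so that its stop bar swings clear of the board's way. Then slide the white board straight out over the unit's edge, flat on the top and never lifted off or tipping, until the black line across the board is level with the edge; the heat sink would now tip it over, so finish while still holding the wooden grip block, keeping the board flat and still. Leave the solder reel, the screwdriver and the meter where they are.

Things in the scene. Friction and masses are not known exactly. Their poses are not given: they have to be found in the camera images.
- stand: Fixed low parts-drawer unit, light wood with amber drawers, 190 mm (its x) by 330 mm (its y), flat top 80 mm above the bench. Origin: centre of its underside. Its y axis points outward, the way the board is slid (roughly to the robot's left; yaw up to 0.28 rad either way); its x axis points away from the robot, z up.
- edge (a point): Point on the unit's top outer edge (its +y end), on the nominal centre line of the board's way, 80 mm above the bench. Axes as the unit's. The edge itself runs along the unit's x axis.
- selector (a joint): Angle (rad) of the black stop selector on the unit's top, beside the board. 0 = one dot (stop bar across the board's way), 0.7 = two dots (still in the way), 1.4 = three dots (clear, bar points outward). Grows clockwise seen from above. Spring detents pull it into the nearest of the three (0.1 N m at most to turn over); stops at -0.06 and 1.46. Starts at one or two dots.
- selector_grip (a point): On the selector's vertical axis, 35 mm above the unit's top. Its upright grip bar, 42 x 14 mm, lies along this point's x (turns with it), from 22 mm below to 10 mm above, on a disc of radius 20 mm. Flat alloy stop bar, 12 mm wide, 6 to 15 mm above the unit's top, reaches 85 mm along -x; white tick at the +x end points at the dots. At joint 0 the axes are the unit's.
- board: Loose white laminate board, 90 (its x) x 240 (its y) x 9 mm, 0.4 to 0.7 kg in all. Origin: centre of its underside; y points outward. On it: heat sink 70 x 60 x 35 mm high, centred 80 mm along +y; small capacitors 22 mm high, 35 mm along -y; grip block at the rear. Starts flat on the unit, outer end 42 to 70 mm inside the edge. Centre of mass about 50 mm along +y: out past that it tips unless held.
- grip_block (a point): Centre of the upright wooden grip block fixed on the board: 20 mm wide (board x), 40 mm long (board y), 50 mm high, its top 25 mm above this point, the board's surface 25 mm below. It is 100 mm along -y from the board's centre, 110 mm behind the black line. Axes as the board's.
- line (a point): Middle of the 2.5 mm wide black line drawn across the board, on its top face, 110 mm from the board's outer end. Axes as the board's. It is to come level with (straight above) the unit's outer edge.
- reel: Bystander: grey reel of solder, 60 mm diameter, 35 mm high, standing on its flat side on the bench. Origin: centre of its underside.
- driver: Bystander: screwdriver 170 mm long lying on the bench to the right of the unit. Origin under its middle.
- meter: Bystander: grey hand-held meter, 150 x 75 x 34 mm (42 mm with its dial), lying on the bench. Origin: centre of its underside.

How it is judged:
By the outcome, as a careful person would: the job done as asked, in the order asked, and still so for the second after the job is handed in, while the arm keeps its last pose, push and grip.
It also fails if it takes over 45 s, if anything falls off the work surface, if the arm or the gripper's body presses on something with over 40 N, if the wrist force passes 120 N, or if a joint passes its speed limit or range.

## Working session

There is one attempt and no reset: what is moved stays moved. The work goes in short steps, Python scripts to look and compute and a tool call to move; the robot and the scene stay as the last step left them, time stands still between calls to the robot, and variables do not carry over. Pictures are saved under pics/ and viewed, and the job is handed in when it is done.

Besides the shell and the picture viewer there is one more tool, called after "Emit:" in YAML: its name, and indented under it one key for each argument. step_arm: Moves the arm, as the interface text tells. Its arguments: {"type":"object","properties":{"deltas":{"type":"array"},"newtons":{"type":"number"}},"required":["deltas"]}

```bash
mkdir -p pics; ls
cat > h.py <<'E'
import numpy as np, cv2
from plant import read_state, viewer, job, r
def snap(n,fn):
    s=read_state(); d=viewer.snapshot(n)
    cv2.imwrite('pics/'+fn,cv2.cvtColor(d['color'],cv2.COLOR_RGB2BGR))
    if 'mount' in d:
        T=np.eye(4);T[:3,:3]=s['tool_rot'];T[:3,3]=s['eef_pos']; W=T@np.array(d['mount']); d['eye']=W[:3,3]; d['rotation']=W[:3,:3]
    np.savez('pics/'+fn+'.npz',**{k:np.array(v) for k,v in d.items()})
    return d
def load(fn): return dict(np.load('pics/'+fn+'.npz'))
def ray(d,u,v):
    k=np.array([(u-d['cx'])/d['fx'],-(v-d['cy'])/d['fy'],-1.]); q=np.array(d['rotation'])@k; return np.array(d['eye']),q/np.linalg.norm(q)
def onz(d,u,v,z):
    o,q=ray(d,u,v); return o+q*(z-o[2])/q[2]
def tri(*a):
    A=np.zeros((3,3));b=np.zeros(3)
    for d,u,v in a:
        o,q=ray(d,u,v);P=np.eye(3)-np.outer(q,q);A+=P;b+=P@o
    p=np.linalg.solve(A,b); res=[np.linalg.norm((np.eye(3)-np.outer(ray(d,u,v)[1],ray(d,u,v)[1]))@(p-ray(d,u,v)[0])) for d,u,v in a]
    return p,res
def proj(d,p):
    c=np.array(d['rotation']).T@(np.array(p)-np.array(d['eye'])); return d['cx']+d['fx']*c[0]/-c[2], d['cy']-d['fy']*c[1]/-c[2]
E
python3 - <<'E'
from h import *
s=read_state();print(s['time_s'],s['eef_pos'],s['tool_rot'],s['finger_gap'],s['force'])
for n in('scene','top','wrist'):
    d=snap(n,n+'1.png');print(n,{k:(np.round(v,3) if k!='color' else 0) for k,v in d.items()})
E
```

```text
pics
0.0 [ 0.20326789 -0.56394266  0.22215347] [[ 3.38977883e-01 -9.40794227e-01 -4.65991833e-04]
 [-9.40792602e-01 -3.38978167e-01  1.75554191e-03]
 [-1.80956475e-03 -1.56688209e-04 -9.99998350e-01]] 0.08555110630543547 [-0.11674804 -0.0715323   0.24320591]
scene {'color': 0, 'fx': np.float64(476.684), 'fy': np.float64(476.684), 'cx': np.float64(252.434), 'cy': np.float64(194.642), 'eye': array([ 1.333, -0.489,  1.043]), 'rotation': array([[ 0.533, -0.593,  0.604],
       [ 0.846,  0.365, -0.389],
       [ 0.01 ,  0.718,  0.696]])}
top {'color': 0, 'fx': np.float64(420.937), 'fy': np.float64(420.937), 'cx': np.float64(254.333), 'cy': np.float64(193.033), 'eye': array([0.404, 0.008, 1.267]), 'rotation': array([[ 0.027,  0.994, -0.11 ],
       [-1.   ,  0.028,  0.007],
       [ 0.01 ,  0.11 ,  0.994]])}
wrist {'color': 0, 'fx': np.float64(308.335), 'fy': np.float64(308.335), 'cx': np.float64(257.126), 'cy': np.float64(191.751), 'mount': array([[ 1.   , -0.   , -0.   ,  0.001],
       [-0.   , -0.962, -0.273, -0.07 ],
       [-0.   ,  0.273, -0.962, -0.151],
       [ 0.   ,  0.   ,  0.   ,  1.   ]]), 'eye': array([ 0.269, -0.542,  0.374]), 'rotation': array([[ 0.339,  0.905,  0.257],
       [-0.941,  0.327,  0.091],
       [-0.001, -0.273,  0.962]])}
```

View pics/scene1.png

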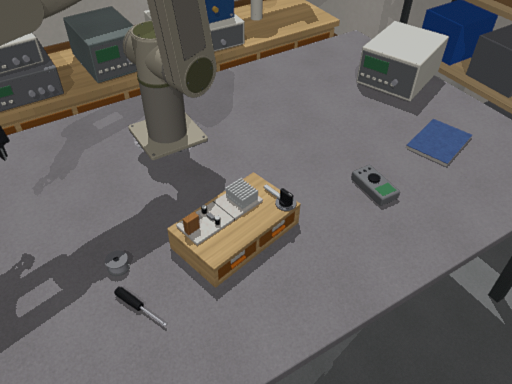

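View pics/top1.png

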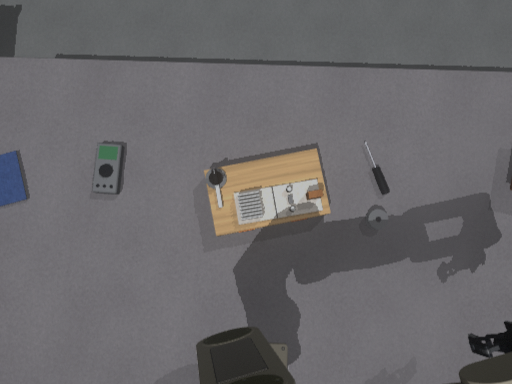

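View pics/wrist1.png

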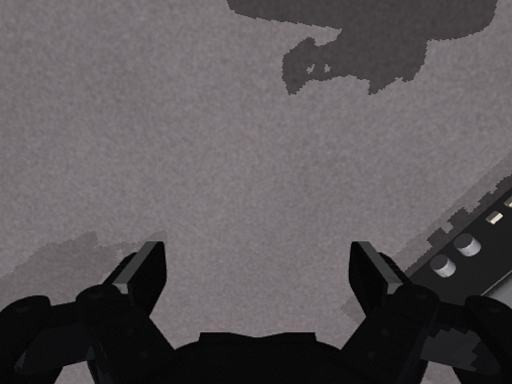

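The top view shows the unit around (267,192), with the selector at (216,180) and its bar pointing toward the robot across the way. The block is at (315,191) and the heat sink at (250,205). I'll zoom in.

Run:
```python
import cv2
a=cv2.imread('pics/top1.png')[140:245,195:340];cv2.imwrite('pics/topc.png',cv2.resize(a,None,fx=5.4,fy=5.4,interpolation=cv2.INTER_CUBIC))
a=cv2.imread('pics/scene1.png')[170:285,160:310];cv2.imwrite('pics/scenec.png',cv2.resize(a,None,fx=5,fy=5,interpolation=cv2.INTER_CUBIC))
```

```text
(no output)
```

View pics/topc.png

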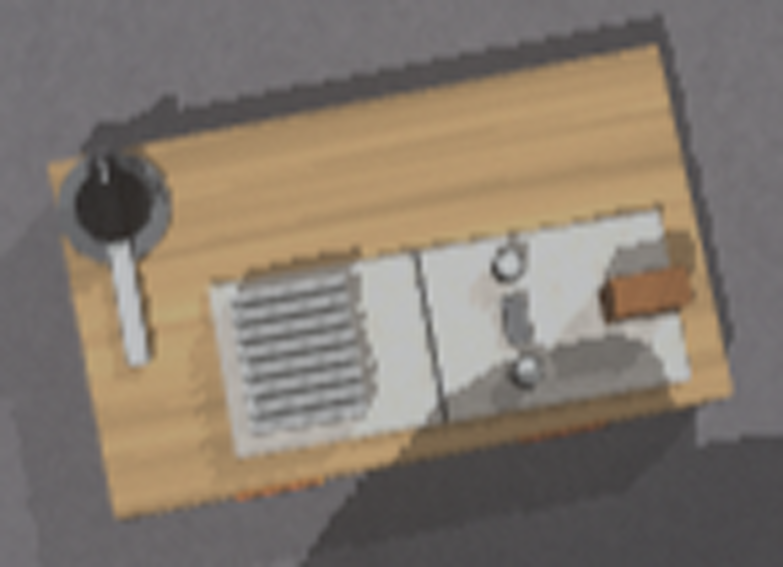

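View pics/scenec.png

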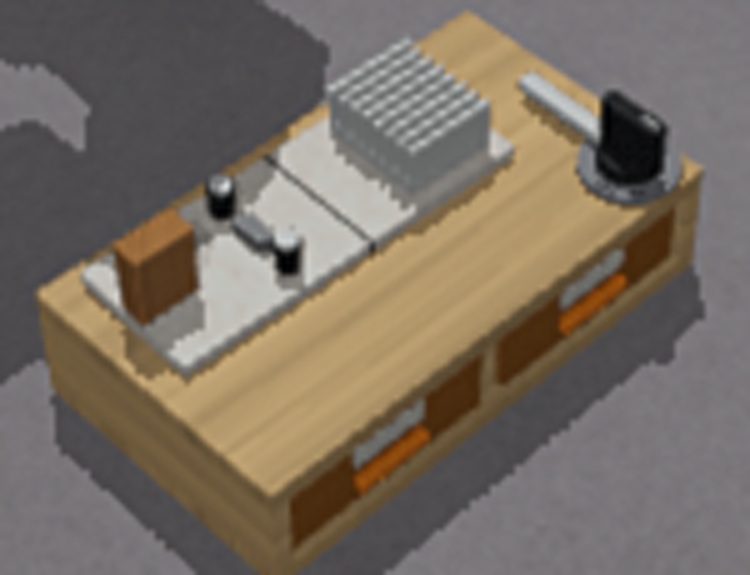

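Run:
```python
from h import *
t=load('top1.png');s=load('scene1.png')
T=lambda x,y:(195+(x+.5)/5.4-.5,140+(y+.5)/5.4-.5)
S=lambda x,y:(160+(x+.5)/5-.5,170+(y+.5)/5-.5)
pts={'A':((50,163),(703,168)),'B':((660,45),(272,497)),'C':((733,397),(38,294)),'D':((117,520),(467,12)),
'bar tip':((139,365),(526,80)),'tick':((105,158),(662,125)),'line far':((418,250),(373,247)),'line near':((445,420),(268,158)),
'board of':((212,285),(512,152)),'board br near':((690,380),(85,272)),'board br far':((662,210),(188,372)),'blk out near':((607,317),(176,212)),'blk rear far':((690,272),(148,260))}
R={}
for k,(a,b) in pts.items():
    p,res=tri((t,*T(*a)),(s,*S(*b)));R[k]=p
    print(k,p.round(4),np.round(res,4), onz(t,*T(*a),0.08).round(4))
for a,b in('AB','DC'): print(a,b,np.linalg.norm(R[a]-R[b]))
q={k:onz(t,*T(*pts[k][0]),.08) for k in 'ABCD'}
y=(q['A']-q['B']+q['D']-q['C']); print('yaw',np.arctan2(-y[0],y[1]),np.linalg.norm(y)/2, np.linalg.norm(q['A']-q['D']),(q['A']+q['B']+q['C']+q['D'])/4)
```

```text
A [0.599  0.1454 0.0803] [0.0009 0.0009] [0.5986 0.1446 0.08  ]
B [ 0.6723 -0.1761  0.0795] [0.0014 0.0014] [ 0.6715 -0.1773  0.08  ]
C [ 0.4855 -0.217   0.0779] [0.0011 0.0011] [ 0.4849 -0.2176  0.08  ]
D [0.4126 0.1035 0.0783] [0.0012 0.0012] [0.4121 0.1023 0.08  ]
bar tip [0.4927 0.094  0.0897] [0.001 0.001] [0.493  0.0938 0.08  ]
tick [0.5954 0.1135 0.1275] [0.0024 0.0024] [0.6021 0.1157 0.08  ]
line far [ 0.5576 -0.0493  0.0863] [0.0014 0.0014] [ 0.5578 -0.0508  0.08  ]
line near [ 0.4687 -0.0654  0.0882] [0.0011 0.0011] [ 0.4687 -0.0669  0.08  ]
board of [0.5357 0.0571 0.0858] [0.0003 0.0003] [0.5362 0.057  0.08  ]
board br near [ 0.4932 -0.192   0.0884] [0.0016 0.0016] [ 0.4932 -0.1949  0.08  ]
board br far [ 0.5827 -0.1767  0.0858] [0.0019 0.0019] [ 0.5827 -0.1793  0.08  ]
blk out near [ 0.5195 -0.1444  0.1324] [0.0006 0.0006] [ 0.5251 -0.1509  0.08  ]
blk rear far [ 0.5452 -0.1797  0.139 ] [0.0051 0.0051] [ 0.5502 -0.1944  0.08  ]
A B 0.3297036224599641
D C 0.32864369498661544
yaw 0.22331535869823074 0.32907112162056074 0.19124523711572816 [ 0.54174599 -0.03696591  0.08      ]
```

```bash
cat >> h.py <<'E'
def delta(x,y,z,psi,s=None):
    s=s or read_state(); R=np.array(s['tool_rot']);c,q=np.cos(psi),np.sin(psi)
    G=np.array([[c,q,0],[q,-c,0],[0,0,-1.]])
    dp=R.T@(np.array([x,y,z])-s['eef_pos'])*100; rv=cv2.Rodrigues(R.T@G)[0].ravel()
    print('shift cm',dp.round(2),'rot',rv.round(4),'rows',max(np.linalg.norm(dp)/5,np.linalg.norm(rv)/.1499))
E
python3 - <<'E'
from h import *
delta(.40,-.26,.26,-.1)
print(np.array(viewer.snapshot('wrist')['mount']).round(4))
E
```

```text
shift cm [-21.94 -28.81  -3.73] rot [-9.000e-04  1.200e-03 -1.125e+00] rows 7.505078544965768
[[ 1.000e+00 -2.000e-04 -3.000e-04  1.000e-03]
 [-3.000e-04 -9.619e-01 -2.733e-01 -6.970e-02]
 [-2.000e-04  2.733e-01 -9.619e-01 -1.515e-01]
 [ 0.000e+00  0.000e+00  0.000e+00  1.000e+00]]
```

Emit:
step_arm:
  deltas:
    - [[-21.9, -28.8, -3.7, 0, 0, -1.12, 1], [-21.9, -28.8, -3.7, 0, 0, -1.12, 1], [-21.9, -28.8, -3.7, 0, 0, -1.12, 1], [-21.9, -28.8, -3.7, 0, 0, -1.12, 1], [-21.9, -28.8, -3.7, 0, 0, -1.12, 1], [-21.9, -28.8, -3.7, 0, 0, -1.12, 1], [-21.9, -28.8, -3.7, 0, 0, -1.12, 1], [-21.9, -28.8, -3.7, 0, 0, -1.12, 1]]

```text
time_s: 1.0
eef_pos: [0.4022, -0.2571, 0.261]
tool_rot: [[0.995, -0.095, 0.002], [-0.095, -0.995, 0.001], [0.002, -0.001, -1.0]]
force: [-0.7, -0.5, 0.5]
finger_gap: 0.0854
```

Run:
```python
from h import *
delta(.50,-.06,.27,1.0)
```

```text
shift cm [  7.86 -20.56  -0.87] rot [ 3.0000e-04 -1.9000e-03 -1.0954e+00] rows 7.307217118015007
```

Emit:
step_arm:
  deltas:
    - [[7.9, -20.6, -0.9, 0, 0, -1.1, 0.5], [7.9, -20.6, -0.9, 0, 0, -1.1, 0.5], [7.9, -20.6, -0.9, 0, 0, -1.1, 0.5], [7.9, -20.6, -0.9, 0, 0, -1.1, 0.5], [7.9, -20.6, -0.9, 0, 0, -1.1, 0.5], [7.9, -20.6, -0.9, 0, 0, -1.1, 0.5], [7.9, -20.6, -0.9, 0, 0, -1.1, 0.5], [7.9, -20.6, -0.9, 0, 0, -1.1, 0.5]]

```text
time_s: 1.8
eef_pos: [0.5002, -0.0638, 0.2689]
tool_rot: [[0.539, 0.842, -0.0], [0.842, -0.539, 0.0], [-0.0, -0.0, -1.0]]
force: [-0.7, -0.5, 0.0]
finger_gap: 0.0426
```

Run:
```python
from h import *
snap('wrist','w2.png')
delta(.556,.113,.24,1.79)
```

```text
shift cm [17.91 -4.84  2.9 ] rot [-4.000e-04 -0.000e+00 -7.885e-01] rows 5.260227325484605
```

View pics/w2.png

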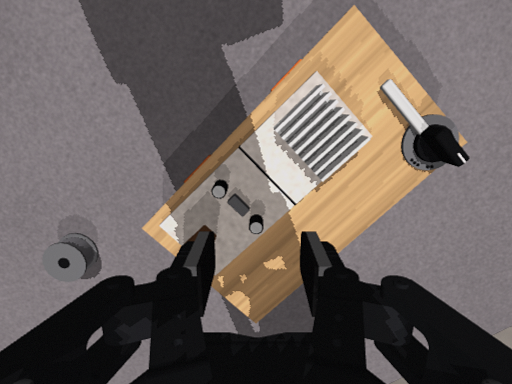

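This wrist view shows the unit with corners at (355,5), (467,142) and (143,228), the black line from (240,148) to (297,206), and the selector at (432,142) with its bar tip at (386,87).

Emit:
step_arm:
  deltas:
    - [[17.9, -4.8, 2.9, 0, 0, -0.79, 0.5], [17.9, -4.8, 2.9, 0, 0, -0.79, 0.5], [17.9, -4.8, 2.9, 0, 0, -0.79, 0.5], [17.9, -4.8, 2.9, 0, 0, -0.79, 0.5], [17.9, -4.8, 2.9, 0, 0, -0.79, 0.5], [17.9, -4.8, 2.9, 0, 0, -0.79, 0.5], [17.9, -4.8, 2.9, 0, 0, -0.79, 0.5]]

```text
time_s: 2.55
eef_pos: [0.5573, 0.1124, 0.2398]
tool_rot: [[-0.213, 0.977, -0.001], [0.977, 0.213, -0.0], [0.0, -0.001, -1.0]]
force: [-0.4, 0.2, 0.3]
finger_gap: 0.0428
```

Run:
```python
from h import *
snap('wrist','w3.png')
a=cv2.imread('pics/w2.png')[60:180,370:480];cv2.imwrite('pics/w2c.png',cv2.resize(a,None,fx=5,fy=5,interpolation=cv2.INTER_CUBIC))
```

```text
(no output)
```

View pics/w3.png

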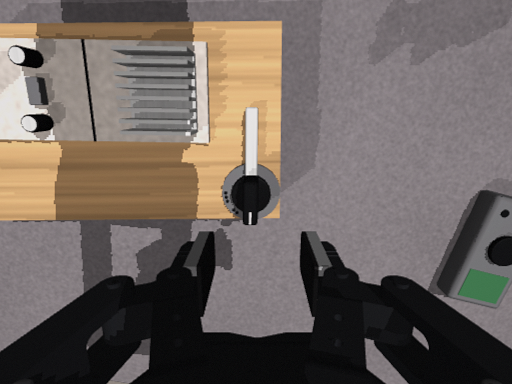

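View pics/w2c.png

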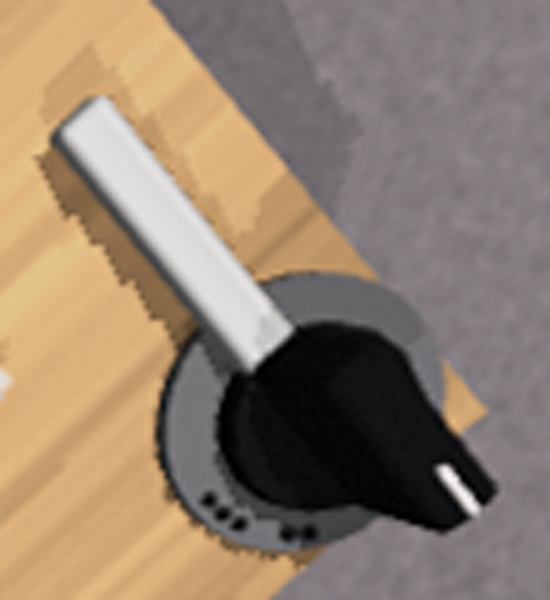

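Run:
```python
from h import *
a=cv2.imread('pics/w3.png')[90:240,210:300];cv2.imwrite('pics/w3c.png',cv2.resize(a,None,fx=4,fy=4,interpolation=cv2.INTER_CUBIC))
```

```text
(no output)
```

View pics/w3c.png

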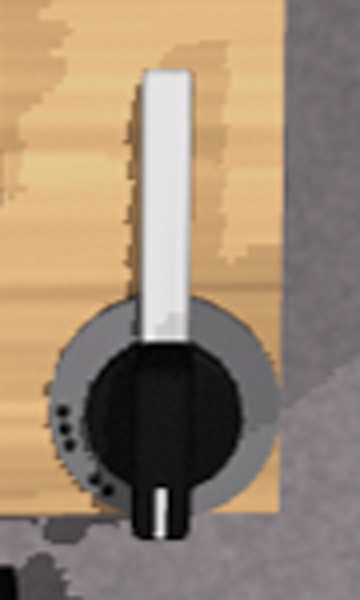

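Run:
```python
from h import *
a=load('w2.png');b=load('w3.png')
P=lambda x,y:(370+(x+.5)/5-.5,60+(y+.5)/5-.5)
Q=lambda x,y:(210+(x+.5)/4-.5,90+(y+.5)/4-.5)
R={}
for k,p,q in(('tick',(478,515),(161,535)),('tip',(81,114),(167,71)),('plate',(302,412),(166,406)),('disc',(302,425),(163,416))):
    R[k],res=tri((a,*P(*p)),(b,*Q(*q)));print(k,R[k].round(4),np.round(res,4))
v=R['tick']-R['tip'];print('dir',np.arctan2(v[1],v[0]),np.hypot(v[0],v[1]),'axis from tip',R['tip'][:2]+v[:2]/np.hypot(v[0],v[1])*.085)
# plates on plane
print(onz(a,*P(302,412),.082),onz(b,*Q(166,406),.082),'disc',onz(b,*Q(163,416),.093))
# edges, w2: D,A,C  / w3
for u in((355,5),(467,142),(143,228)):print('w2',onz(a,*u,.08).round(4))
for u in((281,21),(280,218)):print('w3',onz(b,*u,.08).round(4))
print('line w2',onz(a,240,148,.089),onz(a,297,206,.089));print('line w3',onz(b,83.5,40,.089),onz(b,95,140,.089))
print('out end w3',onz(b,206,42,.089),onz(b,209,142,.089))
```

```text
tick [0.5953 0.1125 0.127 ] [0.0008 0.0008]
tip [0.4942 0.0922 0.0944] [0. 0.]
plate [0.5762 0.109  0.0849] [0.0003 0.0003]
disc [0.5798 0.1089 0.0824] [0.0003 0.0003]
dir 0.1980946226672311 0.10315516906175984 axis from tip [0.57751201 0.10890322]
[0.577596   0.11016469 0.082     ] [0.5767423  0.10921771 0.082     ] disc [0.57638962 0.10858259 0.093     ]
w2 [0.4155 0.1037 0.08  ]
w2 [0.6003 0.1452 0.08  ]
w2 [ 0.4887 -0.2177  0.08  ]
w3 [0.4147 0.1025 0.08  ]
w3 [0.6001 0.1459 0.08  ]
line w2 [ 0.4708113  -0.06721508  0.089     ] [ 0.56032301 -0.04903219  0.089     ]
line w3 [ 0.46936072 -0.06667777  0.089     ] [ 0.55657699 -0.05018394  0.089     ]
out end w3 [0.4476599  0.04063609 0.089     ] [0.5348794  0.05850418 0.089     ]
```

Run:
```python
from h import *
delta(.577,.109,.118,1.784)
```

```text
shift cm [-0.72  1.86 12.19] rot [-0.0005 -0.     -0.0011] rows 2.471043327283501
```

Emit:
step_arm:
  deltas:
    - [[-0.7, 1.9, 3, 0, 0, 0, 0.5], [-0.7, 1.9, 6, 0, 0, 0, 0.5], [-0.7, 1.9, 9, 0, 0, 0, 0.5], [-0.7, 1.9, 10.5, 0, 0, 0, 0.5], [-0.7, 1.9, 11.5, 0, 0, 0, 0.5], [-0.7, 1.9, 12.2, 0, 0, 0, 0.5], [-0.7, 1.9, 12.2, 0, 0, 0, 0.5]]

```text
time_s: 3.3
eef_pos: [0.5776, 0.1092, 0.1183]
tool_rot: [[-0.212, 0.977, 0.0], [0.977, 0.212, 0.0], [0.0, 0.0, -1.0]]
force: [-0.4, 0.3, -0.7]
finger_gap: 0.043
```

Run:
```python
from h import *
snap('wrist','w4.png')
```

```text
(no output)
```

View pics/w4.png

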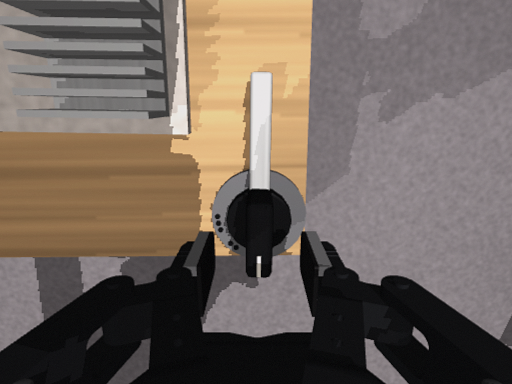

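The grip bar (column 259, rows 190–275) sits centred between the pads. Next I close the gripper on it.

Emit:
step_arm:
  deltas:
    - [[0, 0, 0, 0, 0, 0, 0.1], [0, 0, 0, 0, 0, 0, 0.1], [0, 0, 0, 0, 0, 0, 0.1], [0, 0, 0, 0, 0, 0, 0.1], [0, 0, 0, 0, 0, 0, 0.1]]
  newtons: 40

```text
time_s: 3.85
eef_pos: [0.5776, 0.1092, 0.1184]
tool_rot: [[-0.213, 0.977, 0.0], [0.977, 0.213, 0.0], [-0.0, 0.0, -1.0]]
force: [-0.7, 0.3, 0.1]
finger_gap: 0.0085
```

Run:
```python
from h import *
snap('wrist','w5.png');print(r.tcp_to_tips, read_state()['finger_gap'])
d=snap('scene','s5.png')
a=d['color'][150:290,160:330,::-1];cv2.imwrite('pics/s5c.png',cv2.resize(a,None,fx=4,fy=4))
```

```text
0.019 0.0085120005351623
```

View pics/w5.png

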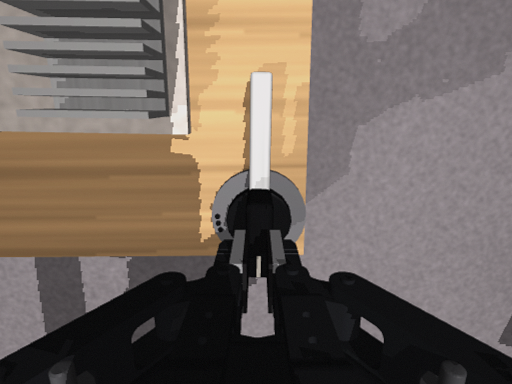

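View pics/s5c.png

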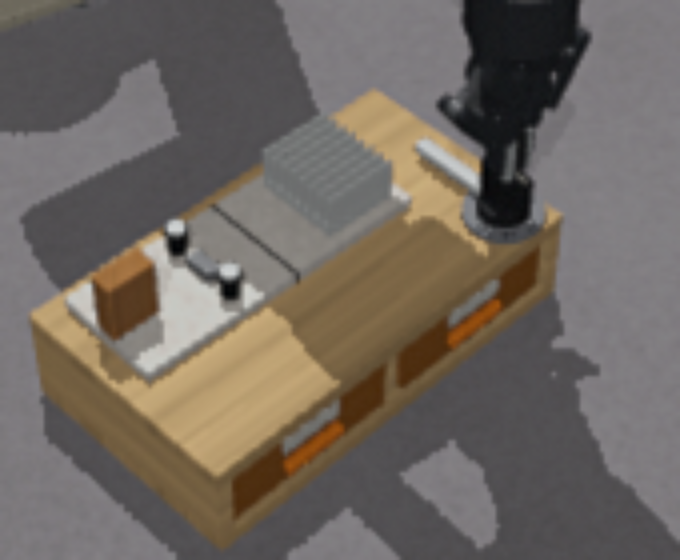

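Emit:
step_arm:
  deltas:
    - [[0, 0, 0, 0, 0, 0, 0], [0, 0, 0, 0, 0, 0, 0], [0, 0, 0, 0, 0, 0, 0]]

```text
time_s: 4.25
eef_pos: [0.5775, 0.1092, 0.1181]
tool_rot: [[-0.213, 0.977, -0.0], [0.977, 0.213, -0.0], [0.0, -0.0, -1.0]]
force: [-0.1, -0.9, -0.7]
finger_gap: -0.0002
```

Run:
```python
from h import *
d=snap('wrist','w6.png')
a=d['color'][150:340,180:340,::-1];cv2.imwrite('pics/w6c.png',cv2.resize(a,None,fx=3.1,fy=3.1))
```

```text
(no output)
```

View pics/w6c.png

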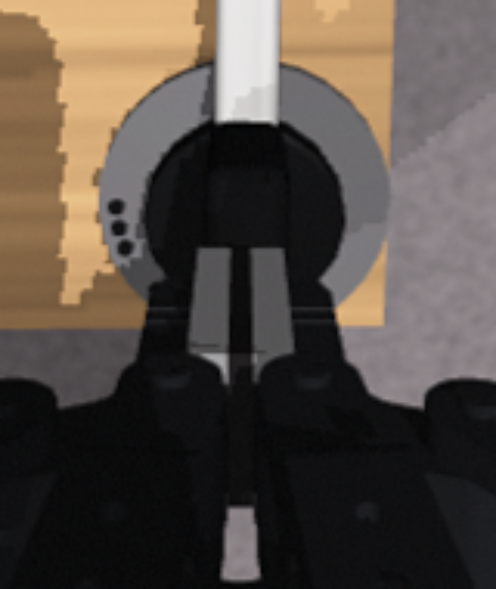

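Run:
```python
from h import *
d=snap('scene','s6.png'); t=snap('top','t6.png')
x0,y0=255,140
a=cv2.resize(d['color'][140:220,255:325,::-1],None,fx=8,fy=8,interpolation=cv2.INTER_CUBIC)
s=read_state();p=np.array(s['eef_pos'])
for q,c in((p,(0,0,255)),(p-[0,0,.019],(0,255,0))):
    u,v=proj(d,q);cv2.circle(a,(int((u-x0+.5)*8),int((v-y0+.5)*8)),4,c,1)
# grip box
e=np.array([.977,.213]);f=np.array([-.213,.977]);c=np.array([.577,.109])
for i in(-.021,.021):
  for j in(-.007,.007):
    for z in(.093,.125):
      q=c+i*e+j*f;u,v=proj(d,[*q,z]);cv2.circle(a,(int((u-x0+.5)*8),int((v-y0+.5)*8)),3,(255,0,255),-1)
cv2.imwrite('pics/s6c.png',a)
cv2.imwrite('pics/t6c.png',cv2.resize(t['color'][150:225,190:290,::-1],None,fx=7,fy=7,interpolation=cv2.INTER_CUBIC))
```

```text
(no output)
```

View pics/s6c.png

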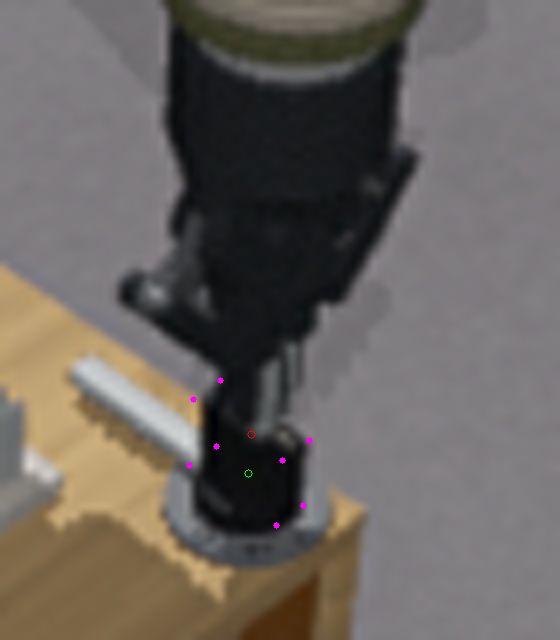

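View pics/t6c.png

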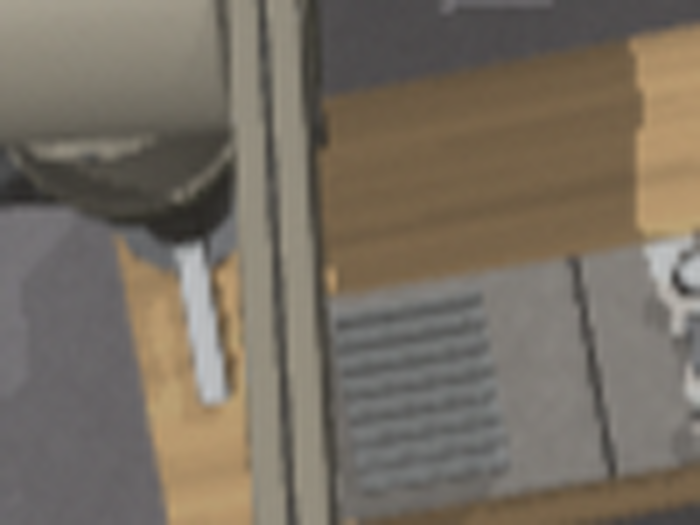

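The pads shut completely without touching the bar. In the wrist view the tips show at row 229, and a tip 19 mm ahead of the TCP should appear near row 209. The real fingertips seem to sit behind the stated place, so I'll raise the arm and measure them.

Emit:
step_arm:
  deltas:
    - [[0, 0, -3, 0, 0, 0, 0], [0, 0, -6, 0, 0, 0, 0], [0, 0, -6, 0, 0, 0, 0], [0, 0, -6, 0, 0, 0, 0]]

```text
time_s: 4.8
eef_pos: [0.5783, 0.1093, 0.1792]
tool_rot: [[-0.213, 0.977, 0.002], [0.977, 0.213, 0.0], [-0.0, 0.002, -1.0]]
force: [-0.2, 0.3, -0.2]
finger_gap: 0.0
```

Run:
```python
from h import *
d=snap('scene','s7.png'); w=snap('wrist','w7.png')
x0,y0=245,120
a=cv2.resize(d['color'][120:210,245:320,::-1],None,fx=6.6,fy=6.6,interpolation=cv2.INTER_CUBIC)
s=read_state();p=np.array(s['eef_pos']);print(p,s['finger_gap'])
for q,c in((p,(0,0,255)),(p-[0,0,.019],(0,255,0)),(p+[0,0,.009],(255,0,255))):
    u,v=proj(d,q);print(u,v);cv2.circle(a,(int((u-x0+.5)*6.6),int((v-y0+.5)*6.6)),4,c,1)
cv2.imwrite('pics/s7c.png',a)
cv2.imwrite('pics/w7c.png',cv2.resize(w['color'][150:350,150:360,::-1],None,fx=2.9,fy=2.9,interpolation=cv2.INTER_CUBIC))
```

```text
[0.5768731  0.10916856 0.17700383] 3.836994886350876e-05
287.08058373091717 178.1329926869816
286.65986456032533 183.28142691740922
287.2828924347625 175.65729600188408
```

View pics/s7c.png

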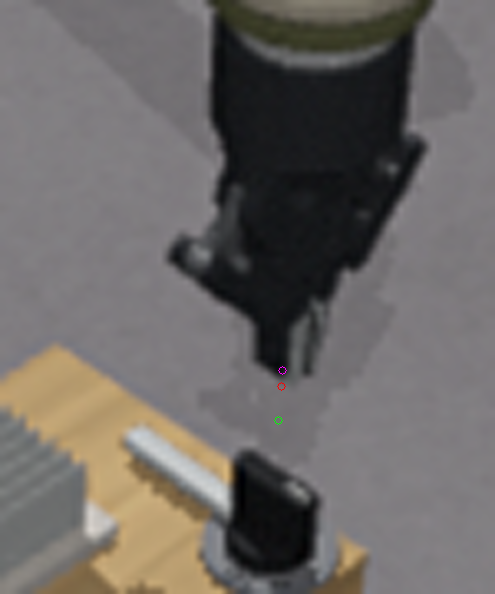

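View pics/w7c.png

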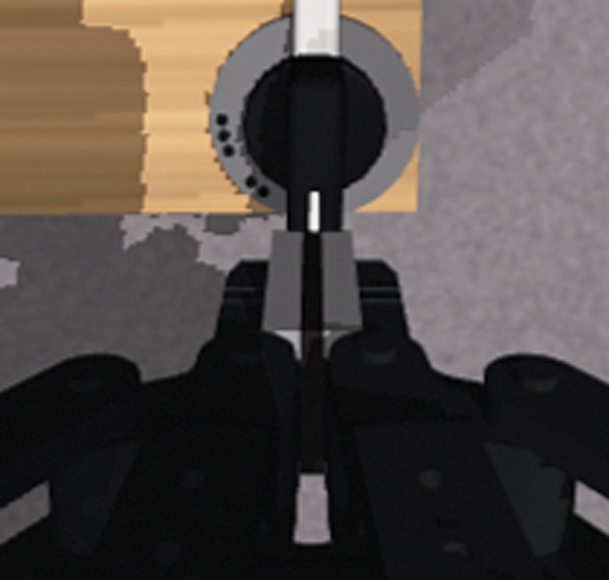

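Both views agree: with the jaws shut, the real fingertips end about 9 mm behind the TCP, not 19 mm ahead of it, which is about 28 mm short. I'll correct all heights for that, opening and then lowering TCP to z≈0.092.

Emit:
step_arm:
  deltas:
    - [[0, 0, 0, 0, 0, 0, 0.5], [0, 0, 0, 0, 0, 0, 0.5], [0, 0, 2, 0, 0, 0, 0.5], [0, 0, 4, 0, 0, 0, 0.5], [0, 0, 6, 0, 0, 0, 0.5], [0, 0, 7.5, 0, 0, 0, 0.5], [0, 0, 8.6, 0, 0, 0, 0.5], [0, 0, 8.6, 0, 0, 0, 0.5]]

```text
time_s: 5.7
eef_pos: [0.5762, 0.1091, 0.0901]
tool_rot: [[-0.213, 0.977, -0.003], [0.977, 0.213, -0.0], [0.0, -0.003, -1.0]]
force: [-0.4, 0.3, -0.0]
finger_gap: 0.0426
```

Emit:
step_arm:
  deltas:
    - [[0, 0, 0, 0, 0, 0, 0], [0, 0, 0, 0, 0, 0, 0], [0, 0, 0, 0, 0, 0, 0], [0, 0, 0, 0, 0, 0, 0], [0, 0, 0, 0, 0, 0, 0]]
  newtons: 40

```text
time_s: 6.2
eef_pos: [0.5782, 0.11, 0.0936]
tool_rot: [[-0.213, 0.977, 0.002], [0.977, 0.213, 0.001], [0.001, 0.002, -1.0]]
force: [-2.6, 4.5, 6.5]
finger_gap: 0.0129
```

Run:
```python
from h import *
snap('wrist','w8.png')
```

```text
(no output)
```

View pics/w8.png

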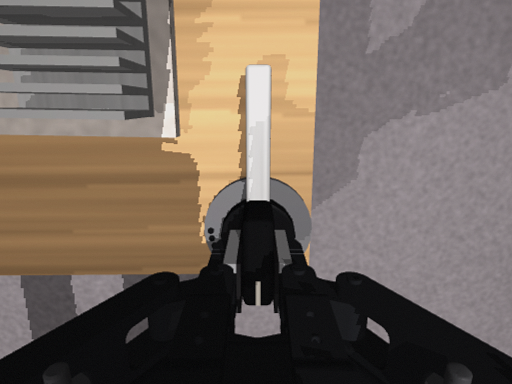

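The bar is gripped with a gap of 12.9 mm. Next I turn it clockwise.

Emit:
step_arm:
  deltas:
    - [[0, 0, -0.2, 0, 0, 0.1, 0], [0, 0, -0.2, 0, 0, 0.2, 0], [0, 0, -0.2, 0, 0, 0.3, 0], [0, 0, -0.2, 0, 0, 0.4, 0], [0, 0, -0.2, 0, 0, 0.5, 0], [0, 0, -0.2, 0, 0, 0.6, 0], [0, 0, -0.2, 0, 0, 0.7, 0], [0, 0, -0.2, 0, 0, 0.7, 0]]

```text
time_s: 7.05
eef_pos: [0.5778, 0.1088, 0.0937]
tool_rot: [[0.468, 0.883, 0.001], [0.883, -0.468, -0.001], [-0.0, 0.001, -1.0]]
force: [4.6, -0.8, -7.3]
finger_gap: 0.0134
```

Emit:
step_arm:
  deltas:
    - [[0, 0, 0, 0, 0, 0.1, 0], [0, 0, 0, 0, 0, 0.2, 0], [0, 0, 0, 0, 0, 0.3, 0], [0, 0, 0, 0, 0, 0.4, 0], [0, 0, 0, 0, 0, 0.5, 0], [0, 0, 0, 0, 0, 0.6, 0], [0, 0, 0, 0, 0, 0.7, 0], [0, 0, 0, 0, 0, 0.7, 0]]

```text
time_s: 7.85
eef_pos: [0.5769, 0.1081, 0.0937]
tool_rot: [[0.927, 0.376, -0.002], [0.376, -0.927, -0.002], [-0.002, 0.001, -1.0]]
force: [-1.4, -4.8, -3.0]
finger_gap: 0.0131
```

Run:
```python
from h import *
snap('wrist','w9.png');s=read_state();print(s['force'],s['torque'],s['joint_pos'])
```

```text
[-1.91907658 -6.08088174 -3.10298452] [-1.00251096  0.2635679   0.01975564] [ 0.09883566  0.19413217  1.65965352 -0.00166393  1.28954212 -0.28970134]
```

View pics/w9.png

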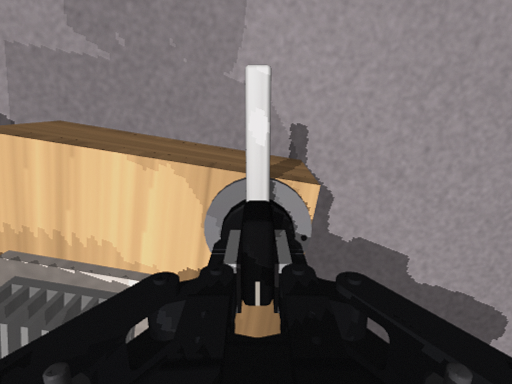

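The stop bar now points outward over the edge, with its tip at (258,68). The tool angle corresponds to about 1.40 rad. Next I release and rise.

Emit:
step_arm:
  deltas:
    - [[0, 0, 0, 0, 0, 0, 0.4], [0, 0, 0, 0, 0, 0, 0.4], [0, 0, 0, 0, 0, 0, 0.4], [0, 0, -3, 0, 0, 0, 0.4], [0, 0, -7, 0, 0, 0, 0.4], [0, 0, -11, 0, 0, 0, 0.4], [0, 0, -14, 0, 0, 0, 0.4], [0, 0, -14, 0, 0, 0, 0.4]]

```text
time_s: 8.7
eef_pos: [0.5806, 0.1098, 0.2412]
tool_rot: [[0.926, 0.377, 0.011], [0.377, -0.926, 0.001], [0.01, 0.003, -1.0]]
force: [1.0, 0.1, 0.6]
finger_gap: 0.0341
```

Run:
```python
from h import *
w=snap('wrist','w10.png')
p=np.array([.531,-.1635]);delta(.51,-.165,.22,.2)
```

```text
shift cm [-16.8   22.82   1.73] rot [ 0.0011 -0.0067  0.1863] rows 5.678197369998483
```

View pics/w10.png

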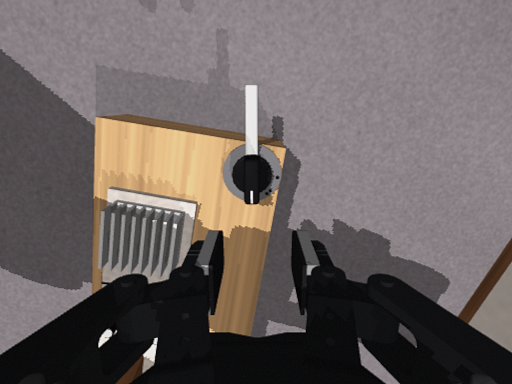

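The bar points outward and only the one-dot (277,178) and two-dot (268,190) marks are visible; the tick covers the third group, so the selector is at three dots. Next I go to the block.

Run:
```python
from h import *
delta(.535,-.21,.24,.18)
```

```text
shift cm [-16.16  27.94  -0.26] rot [ 0.001  -0.0067  0.2063] rows 6.455430668092174
```

Emit:
step_arm:
  deltas:
    - [[-16.2, 27.9, -0.3, 0, 0, 0.206, 0.7], [-16.2, 27.9, -0.3, 0, 0, 0.206, 0.7], [-16.2, 27.9, -0.3, 0, 0, 0.206, 0.7], [-16.2, 27.9, -0.3, 0, 0, 0.206, 0.7], [-16.2, 27.9, -0.3, 0, 0, 0.206, 0.7], [-16.2, 27.9, -0.3, 0, 0, 0.206, 0.7], [-16.2, 27.9, -0.3, 0, 0, 0.206, 0.7], [-16.2, 27.9, -0.3, 0, 0, 0.206, 0.7]]

```text
time_s: 9.55
eef_pos: [0.5307, -0.2131, 0.2354]
tool_rot: [[0.985, 0.175, -0.002], [0.175, -0.985, 0.0], [-0.002, -0.001, -1.0]]
force: [-0.4, -0.2, -0.4]
finger_gap: 0.06
```

Run:
```python
from h import *
snap('wrist','w11.png')
```

```text
(no output)
```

View pics/w11.png

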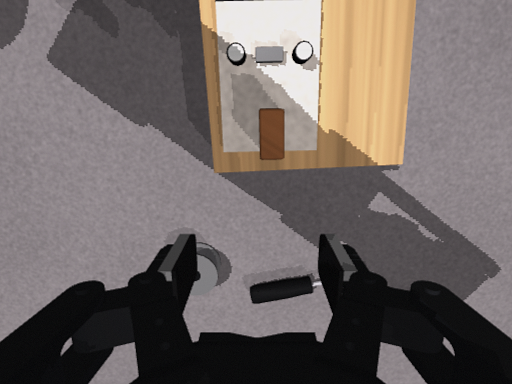

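The block is at (272,134), and the board's rear edge spans (222,152) to (316,150). The board looks aligned with the tool.

Run:
```python
from h import *
d=load('w11.png');c=d['color'].astype(int)
m=((c[...,0]-c[...,2]>45)&(c[...,0]<170)&(c[...,1]<90)).astype(np.uint8)
n,l,st,ce=cv2.connectedComponentsWithStats(m)
for i in range(1,n):
    if st[i,4]>100:
        print(st[i],ce[i]); cs,_=cv2.findContours((l==i).astype(np.uint8),0,2); R=cv2.minAreaRect(cs[0]);print(R)
a=cv2.resize(d['color'][90:180,200:340,::-1],None,fx=5,fy=5,interpolation=cv2.INTER_CUBIC);cv2.imwrite('pics/w11c.png',a)
```

```text
[ 260  109   25   51 1213] [271.5713108  133.90436933]
((272.0, 134.0), (50.0, 24.0), 90.0)
```

View pics/w11c.png

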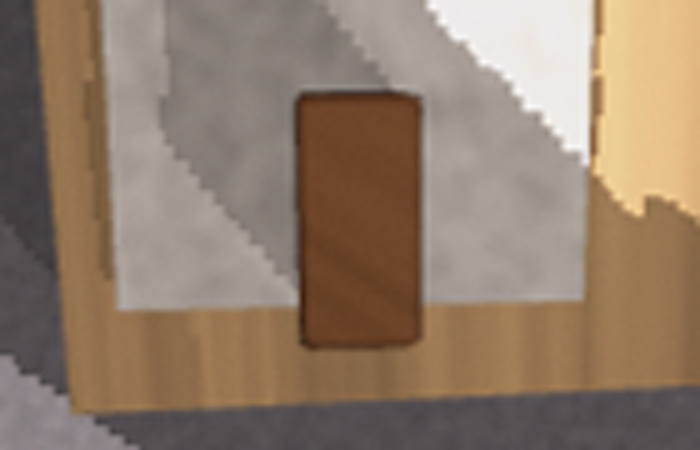

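Run:
```python
from h import *
d=load('w11.png');P=lambda x,y:(200+(x+.5)/5-.5,90+(y+.5)/5-.5)
def ln(n,a,b,z):
    p,q=onz(d,*P(*a),z),onz(d,*P(*b),z);v=q-p;print(n,p.round(4),q.round(4),'len',np.linalg.norm(v).round(4),'ang',np.arctan2(v[1],v[0]).round(4))
for z in(.139,):
    ln('blk front',(298,93),(420,95),z);ln('blk rear',(302,347),(424,345),z);ln('blk L',(302,347),(298,93),z);ln('blk R',(424,345),(420,95),z)
    print('centre',np.mean([onz(d,*P(*p),z) for p in((298,93),(420,95),(302,347),(424,345))],0))
ln('board rear',(120,310),(583,300),.089);ln('bd R',(583,300),(597,20),.089);ln('bd L',(120,310),(102,0),.089)
ln('unit rear',(75,412),(698,386),.08);ln('unit L',(75,412),(37,10),.08)
t=load('top1.png');T=lambda x,y:(195+(x+.5)/5.4-.5,140+(y+.5)/5.4-.5)
# block top outer-near corner in both
print(tri((t,*T(607,317)),(d,*P(298,93))),tri((t,*T(690,272)),(d,*P(424,345))))
ln('line',(0,0),(1,1),.089)
```

```text
blk front [ 0.5212 -0.1485  0.139 ] [ 0.5399 -0.1454  0.139 ] len 0.0189 ang 0.16
blk rear [ 0.5289 -0.1875  0.139 ] [ 0.5483 -0.1837  0.139 ] len 0.0198 ang 0.1927
blk L [ 0.5289 -0.1875  0.139 ] [ 0.5212 -0.1485  0.139 ] len 0.0398 ang 1.7648
blk R [ 0.5483 -0.1837  0.139 ] [ 0.5399 -0.1454  0.139 ] len 0.0392 ang 1.7866
centre [ 0.53458945 -0.16627773  0.139     ]
board rear [ 0.4948 -0.195   0.089 ] [ 0.5826 -0.1774  0.089 ] len 0.0896 ang 0.1978
bd R [ 0.5826 -0.1774  0.089 ] [ 0.5735 -0.1266  0.089 ] len 0.0516 ang 1.7489
bd L [ 0.4948 -0.195   0.089 ] [ 0.4832 -0.1391  0.089 ] len 0.0571 ang 1.7749
unit rear [ 0.488  -0.2186  0.08  ] [ 0.6113 -0.1912  0.08  ] len 0.1263 ang 0.2188
unit L [ 0.488  -0.2186  0.08  ] [ 0.4702 -0.1428  0.08  ] len 0.0779 ang 1.8015
(array([ 0.52210505, -0.14834066,  0.10321138]), [np.float64(0.0008235214084052246), np.float64(0.000823521408405225)]) (array([ 0.55460039, -0.19620611,  0.06369381]), [np.float64(0.0026115663908000287), np.float64(0.002611566390800021)])
line [ 0.4647 -0.1423  0.089 ] [ 0.4649 -0.1425  0.089 ] len 0.0002 ang -0.6087
```

Run:
```python
from h import *
delta(.5346,-.1663,.088,.19)
```

```text
shift cm [ 1.15 -4.34 14.76] rot [-0.0016  0.0017 -0.0132] rows 3.085162618943598
```

Emit:
step_arm:
  deltas:
    - [[1, -4.3, 2, 0, 0, -0.013, 0.7], [1, -4.3, 5, 0, 0, -0.013, 0.7], [1, -4.3, 6.5, 0, 0, -0.013, 0.7], [1, -4.3, 6.5, 0, 0, -0.013, 0.7], [1, -4.3, 6.5, 0, 0, -0.013, 0.7]]

```text
time_s: 10.1
eef_pos: [0.5344, -0.1659, 0.1724]
tool_rot: [[0.982, 0.191, -0.0], [0.191, -0.982, 0.0], [-0.0, -0.0, -1.0]]
force: [-0.2, -0.2, -0.1]
finger_gap: 0.0594
```

Run:
```python
from h import *
snap('wrist','w12.png');print(read_state()['eef_pos'])
delta(.5346,-.1663,.088,.19)
```

```text
[ 0.53497889 -0.16632511  0.17335336]
shift cm [-0.05 -0.02  8.54] rot [ 0.0007 -0.0011  0.0021] rows 1.7070840497302746
```

View pics/w12.png

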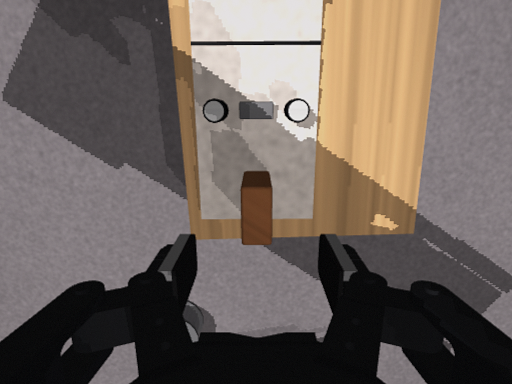

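The black line is parallel to the jaws (row 43) and the block (columns 241–272) is centred between the pads. Next I descend and grip.

Emit:
step_arm:
  deltas:
    - [[0, 0, 3, 0, 0, 0, 0.7], [0, 0, 5.5, 0, 0, 0, 0.7], [0, 0, 7.5, 0, 0, 0, 0.7], [0, 0, 8.4, 0, 0, 0, 0.7], [0, 0, 8.4, 0, 0, 0, 0.7]]

```text
time_s: 10.65
eef_pos: [0.5341, -0.1663, 0.088]
tool_rot: [[0.982, 0.19, -0.001], [0.19, -0.982, 0.0], [-0.001, -0.001, -1.0]]
force: [0.7, -0.0, 0.1]
finger_gap: 0.0599
```

Emit:
step_arm:
  deltas:
    - [[0, 0, 0, 0, 0, 0, 0], [0, 0, 0, 0, 0, 0, 0], [0, 0, 0, 0, 0, 0, 0], [0, 0, 0, 0, 0, 0, 0], [0, 0, 0, 0, 0, 0, 0], [0, 0, 0, 0, 0, 0, 0]]
  newtons: 80

```text
time_s: 11.25
eef_pos: [0.5354, -0.1667, 0.09]
tool_rot: [[0.982, 0.191, 0.002], [0.191, -0.982, -0.001], [0.002, 0.002, -1.0]]
force: [-1.4, -0.2, 6.2]
finger_gap: 0.0194
```

Run:
```python
from h import *
s=read_state();print(s['eef_pos'],s['force'],s['torque'],s['finger_gap'])
snap('wrist','w13.png');d=snap('scene','s13.png')
cv2.imwrite('pics/s13c.png',cv2.resize(d['color'][150:290,160:330,::-1],None,fx=4,fy=4))
```

```text
[ 0.53543054 -0.16666287  0.08999485] [-1.43719556 -0.24026703  6.2283003 ] [0.01449736 0.38562037 0.12712299] 0.0193668137702255
```

View pics/w13.png

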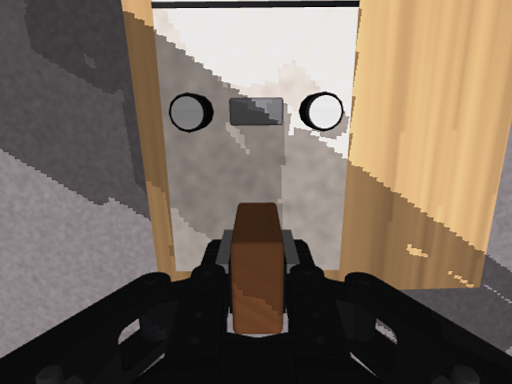

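View pics/s13c.png

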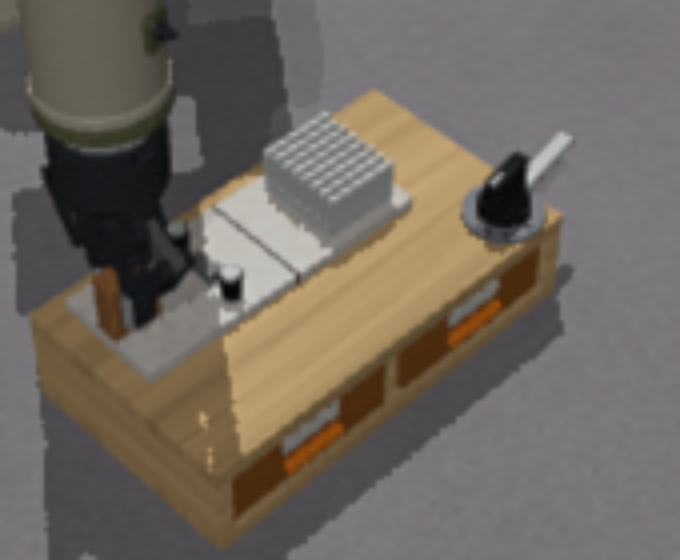

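The block is held with a gap of 19.4 mm and a light 6 N downward press, and the stop bar is clear. Now I slide along the unit's y axis (tool -y) and bring the yaw 0.03 rad into line.

Emit:
step_arm:
  deltas:
    - [[-0.02, -0.6, 0, 0, 0, -0.004, 0], [-0.05, -1.6, 0, 0, 0, -0.008, 0], [-0.08, -2.8, 0, 0, 0, -0.012, 0], [-0.12, -4, 0, 0, 0, -0.018, 0], [-0.16, -5.2, 0, 0, 0, -0.024, 0], [-0.19, -6.4, 0, 0, 0, -0.03, 0], [-0.22, -7.3, 0, 0, 0, -0.03, 0], [-0.24, -8, 0, 0, 0, -0.03, 0]]

```text
time_s: 12.15
eef_pos: [0.518, -0.0885, 0.09]
tool_rot: [[0.975, 0.221, 0.003], [0.221, -0.975, -0.002], [0.003, 0.003, -1.0]]
force: [1.1, -5.7, 6.9]
finger_gap: 0.0194
```

Run:
```python
from h import *
s=read_state();print(s['eef_pos'],s['force'],s['torque'],s['finger_gap'])
snap('wrist','w14.png');d=snap('scene','s14.png');t=snap('top','t14.png')
cv2.imwrite('pics/s14c.png',cv2.resize(d['color'][150:290,160:330,::-1],None,fx=4,fy=4))
```

```text
[ 0.51796154 -0.08845917  0.09000731] [ 1.06994818 -5.68874467  6.8744546 ] [-0.68677262  0.17988008  0.14119457] 0.01943467505229855
```

View pics/s14c.png

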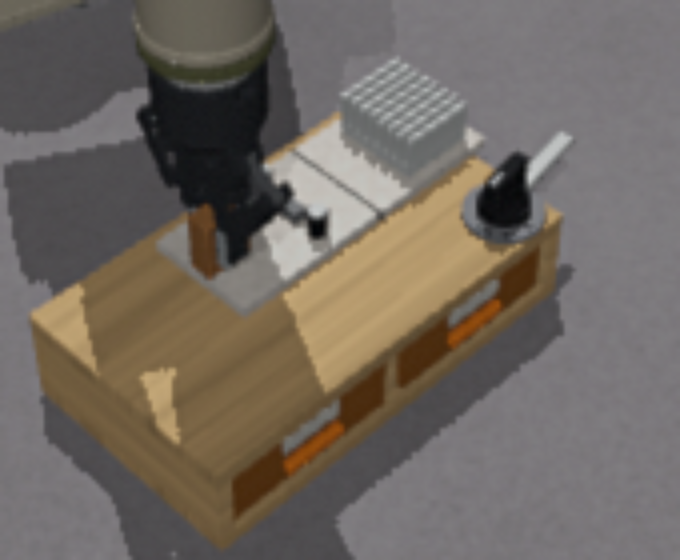

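View pics/w14.png

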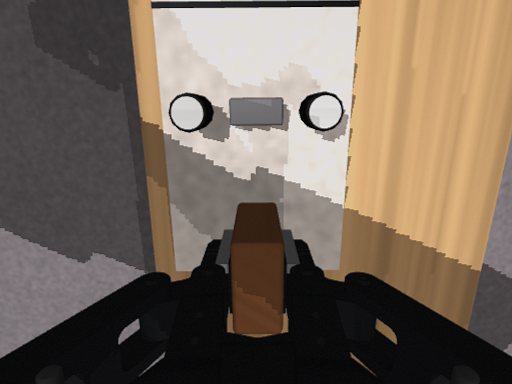

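Emit:
step_arm:
  deltas:
    - [[0, -0.7, 0.05, 0, 0, 0, 0], [0, -1.8, 0.05, 0, 0, 0, 0], [0, -3, 0.05, 0, 0, 0, 0], [0, -4.2, 0.05, 0, 0, 0, 0], [0, -5.4, 0.05, 0, 0, 0, 0], [0, -6.5, 0.05, 0, 0, 0, 0], [0, -7.4, 0.05, 0, 0, 0, 0], [0, -8, 0.05, 0, 0, 0, 0]]

```text
time_s: 13.1
eef_pos: [0.5008, -0.0106, 0.09]
tool_rot: [[0.975, 0.221, 0.004], [0.221, -0.975, -0.002], [0.004, 0.003, -1.0]]
force: [1.8, -6.7, 9.3]
finger_gap: 0.0191
```

Emit:
step_arm:
  deltas:
    - [[0, -0.2, 0, 0, 0, 0, 0], [0, -0.2, 0, 0, 0, 0, 0], [0, -0.2, 0, 0, 0, 0, 0]]

```text
time_s: 13.4
eef_pos: [0.5003, -0.0084, 0.09]
tool_rot: [[0.975, 0.221, 0.004], [0.221, -0.975, -0.001], [0.004, 0.002, -1.0]]
force: [0.4, -2.4, 11.4]
finger_gap: 0.0193
```

Run:
```python
from h import *
s=read_state();print(s['eef_pos'],s['force'],s['torque'],s['finger_gap'])
snap('wrist','w15.png');d=snap('scene','s15.png');t=snap('top','t15.png')
cv2.imwrite('pics/s15c.png',cv2.resize(d['color'][150:270,200:310,::-1],None,fx=5,fy=5,interpolation=cv2.INTER_CUBIC))
cv2.imwrite('pics/t15c.png',cv2.resize(t['color'][150:245,180:300,::-1],None,fx=6,fy=6,interpolation=cv2.INTER_CUBIC))
```

```text
[ 0.50030657 -0.00838255  0.08998528] [ 0.35644795 -2.43272413 11.42399499] [-0.414603    0.43477997  0.214107  ] 0.01925897309872923
```

View pics/s15c.png

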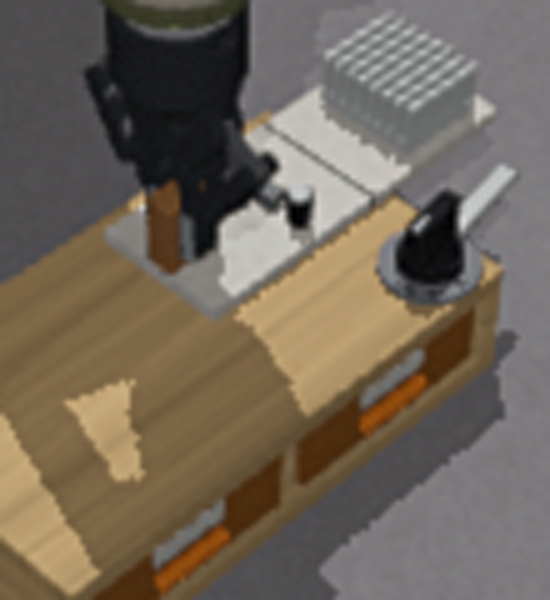

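View pics/t15c.png

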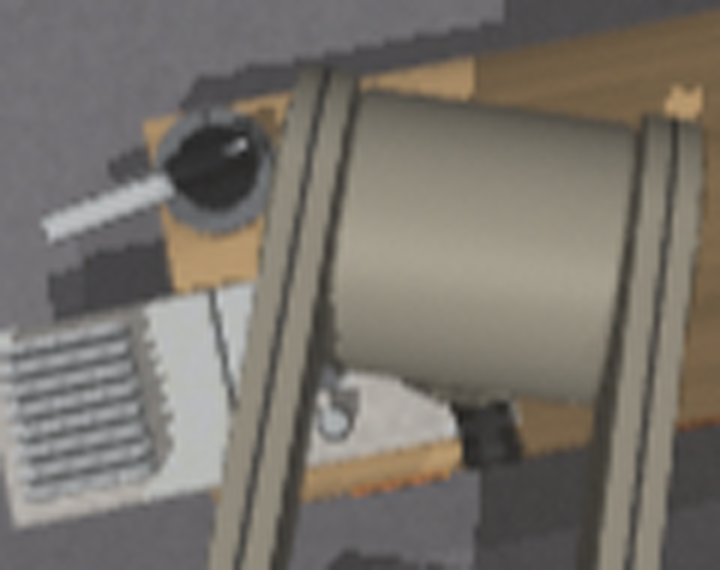

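View pics/w15.png

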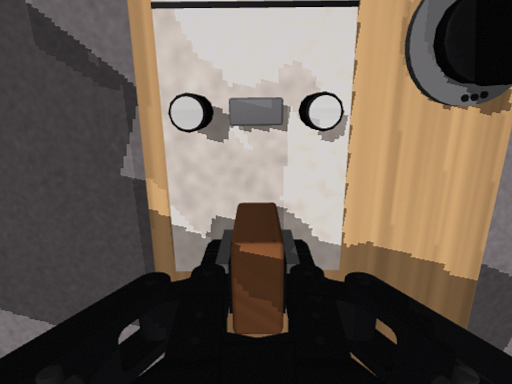

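```bash
cat > m.py <<'E'
from h import *
n=np.array([-.220,.9755])
t=load('t15.png');T=lambda x,y:(180+(x+.5)/6-.5,150+(y+.5)/6-.5)
w=load('w15.png')
# line from wrist: subpixel dark row by column
g=w['color'].astype(float).mean(2)
print(g[0:10,200:330].mean(1).round(0))
for u in(160,350):print('line wrist',onz(w,u,4,.089).round(4))
L=[onz(t,*T(*p),.089) for p in((212,290),(238,405))];print('line top',np.round(L,4))
E=[onz(t,*T(*p),.08) for p in((147,122),(177,290))];print('edge top',np.round(E,4))
v=E[0]-E[1];print('edge ang',np.arctan2(v[1],v[0]),'line ang',np.arctan2(*(L[0]-L[1])[[1,0]]))
nn=np.array([-v[1],v[0]])/np.hypot(v[0],v[1])
e0=np.array([.5073,.1243])
for p in L+[onz(w,u,4,.089) for u in(160,350)]: print((E[0]-p)[:2]@n,(e0-p[:2])@n)
E
python3 m.py
```

```text
[167.  66.  24.  27.  28.  26.  20. 110. 199. 208.]
line wrist [0.435 0.09  0.089]
line wrist [0.5161 0.1085 0.089 ]
line top [[0.518  0.1093 0.089 ]
 [0.4645 0.0952 0.089 ]]
edge top [[0.5982 0.1439 0.08  ]
 [0.5184 0.1266 0.08  ]]
edge ang 0.2142100192432879 line ang 0.25800196308967116
0.016137550074321095 0.016963813658780122
0.018138832869361313 0.018965096453820343
0.016729481653557414 0.017555745238016444
0.0165578301113061 0.01738409369576513
```

Remaining distance by three estimates is 16.5–18 mm. I'll move 1.4 cm and then measure finely.

Emit:
step_arm:
  deltas:
    - [[0, -0.4, 0, 0, 0, 0, 0], [0, -0.8, 0, 0, 0, 0, 0], [0, -1.1, 0, 0, 0, 0, 0], [0, -1.4, 0, 0, 0, 0, 0], [0, -1.4, 0, 0, 0, 0, 0], [0, -1.4, 0, 0, 0, 0, 0]]

```text
time_s: 14.15
eef_pos: [0.4973, 0.005, 0.09]
tool_rot: [[0.975, 0.221, 0.004], [0.221, -0.975, -0.002], [0.004, 0.002, -1.0]]
force: [1.0, -4.2, 11.0]
finger_gap: 0.019
```

Run:
```python
from h import *
s=read_state();print(s['eef_pos'],s['force'],s['torque'],s['finger_gap'])
snap('wrist','w16.png');d=snap('scene','s16.png');t=snap('top','t16.png')
cv2.imwrite('pics/s16c.png',cv2.resize(d['color'][160:235,235:310,::-1],None,fx=8,fy=8,interpolation=cv2.INTER_CUBIC))
cv2.imwrite('pics/t16c.png',cv2.resize(t['color'][160:235,185:255,::-1],None,fx=8,fy=8,interpolation=cv2.INTER_CUBIC))
```

```text
[0.49727996 0.00500379 0.08998745] [ 1.02287906 -4.2315367  11.02438585] [-0.59695779  0.40021583  0.26203094] 0.019011892088553306
```

View pics/s16c.png

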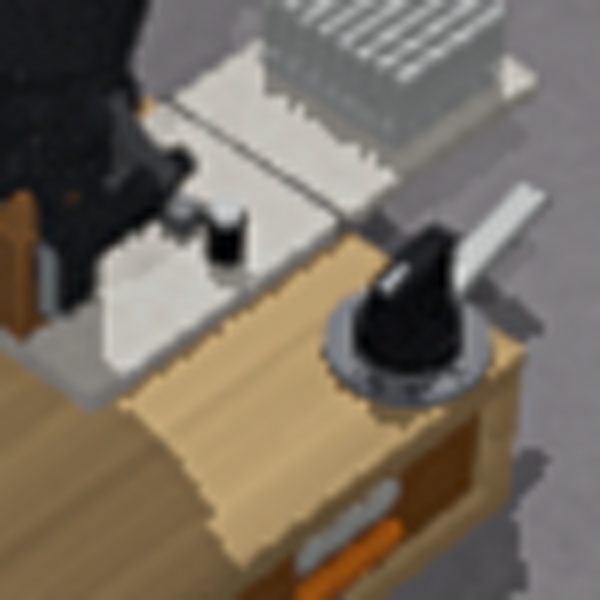

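View pics/t16c.png

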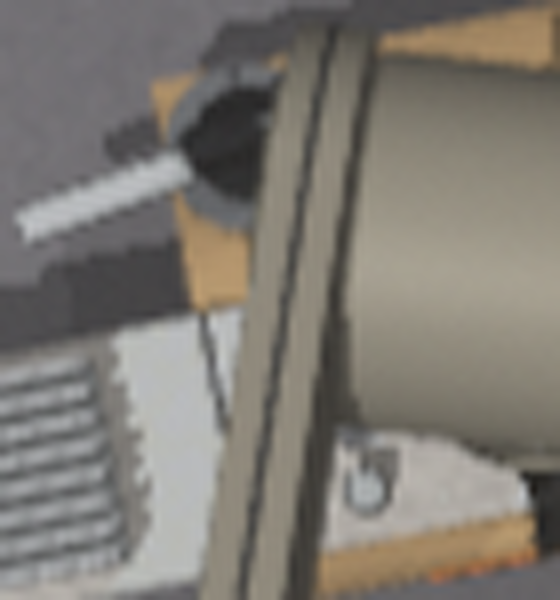

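The line now ends at (204,312) in the crop, and the edge, running (155,85) to (197,308), meets it a pixel to the left. Next is a sub-pixel fit of both.

```bash
cat > fit.py <<'E'
import sys
from h import *
fn=sys.argv[1];n=np.array([-.220,.9755]);e0=np.array([.5073,.1243])
t=load(fn)
def E_(t,rows):
    P=[]
    I=t['color'].astype(float); g=I[...,0]-I[...,2]
    for v in rows:
        c0=int(round(204+ (v-171)*.19)); r=g[v,c0-5:c0+6]; 
        lo,hi=r[:3].mean(),r[-3:].mean()
        if hi-lo<35: continue
        th=(lo+hi)/2; k=np.where((r[:-1]<th)&(r[1:]>=th))[0]
        if len(k)!=1: continue
        k=k[0]; P.append((c0-5+k+(th-r[k])/(r[k+1]-r[k]),v))
    return P
rows=[v for v in range(171,200)]
E=E_(t,rows);W=np.array([onz(t,u,v,.08)[:2] for u,v in E]);dd=W@n
print('edge pts',[(round(float(u),1),v) for u,v in E]);k=np.abs(dd-np.median(dd))<.002
print('edge n', dd[k].mean(),dd[k].std(),k.sum(),'abs e0',e0@n, 'ang',np.polyfit(W[k][:,0],W[k][:,1],1)[0])
I=t['color'].astype(float).mean(2);L=[]
c0=float(sys.argv[2])
for v in range(200,214):
    c=int(round(c0+(v-200)*.19)); r=I[v,c-3:c+4]; b=max(r.max()-r.min(),1); w=np.clip(np.median(r)-8-r,0,None)
    if b<40 or w.sum()<10: continue
    L.append((c-3+(w*np.arange(7)).sum()/w.sum(),v))
print('line pts',[(round(float(u),1),v) for u,v in L])
W=np.array([onz(t,u,v,.089)[:2] for u,v in L]);d2=W@n;k2=np.abs(d2-np.median(d2))<.002
print('line n',d2[k2].mean(),d2[k2].std(),'remain mm',1000*(dd[k].mean()-d2[k2].mean()), 'ang',np.polyfit(W[k2][:,0],W[k2][:,1],1)[0])
s=read_state();p=np.array(s['eef_pos'][:2])+.110*n; print('by TCP remain mm',1000*((e0-p)@n))
E
python3 fit.py t16.png 210.5
```

```text
edge pts [(206.6, 188), (207.0, 189), (207.3, 190), (207.3, 191), (207.4, 192), (207.6, 193), (207.8, 194), (208.0, 195), (208.2, 196), (208.2, 197)]
edge n 0.010910556339160136 0.0002813432692449528 10 abs e0 0.009648650000000002 ang 0.2132128353127022
line pts [(209.8, 200), (210.1, 201), (210.4, 202), (210.6, 203), (211.4, 204), (211.8, 205), (212.8, 206), (211.5, 207), (213.1, 209), (212.3, 210), (212.0, 211), (212.6, 212), (212.9, 213)]
line n 0.006605308904923919 0.0008678663261741663 remain mm 4.305247434236217 ang 0.2519649381161555
by TCP remain mm 4.150737464957808
```

Run:
```python
from h import *
n=np.array([-.220,.9755]);s=load('s16.png');S=lambda x,y:(235+(x+.5)/8-.5,160+(y+.5)/8-.5)
for k,z in(((165,98),.089),((250,154),.089),((345,217),.089),((358,236),.08),((524,347),.08)):print(k,onz(s,*S(*k),z).round(4),(onz(s,*S(*k),z)[:2]@n*1000).round(2))
w=load('w16.png');print([ (onz(w,u,3.9,.089)[:2]@n*1000).round(2) for u in(160,255,350)])
```

```text
(165, 98) [0.4261 0.1041 0.089 ] 7.78
(250, 154) [0.4693 0.1141 0.089 ] 8.1
(345, 217) [0.5162 0.1249 0.089 ] 8.28
(358, 236) [0.5194 0.129  0.08  ] 11.55
(524, 347) [0.598  0.1468 0.08  ] 11.62
[np.float64(5.86), np.float64(5.93), np.float64(6.01)]
```

Remaining distance is 3.5 mm by the scene camera, 4.3 by the top, 3.7 by the wrist and 4.2 from the arm pose. I'll move 0.4 cm.

Emit:
step_arm:
  deltas:
    - [[0, -0.15, 0, 0, 0, 0, 0], [0, -0.3, 0, 0, 0, 0, 0], [0, -0.4, 0, 0, 0, 0, 0], [0, -0.4, 0, 0, 0, 0, 0], [0, -0.4, 0, 0, 0, 0, 0], [0, -0.4, 0, 0, 0, 0, 0]]

```text
time_s: 14.9
eef_pos: [0.4965, 0.0086, 0.09]
tool_rot: [[0.975, 0.22, 0.004], [0.22, -0.975, -0.002], [0.004, 0.003, -1.0]]
force: [1.1, -6.5, 9.7]
finger_gap: 0.0194
```

```bash
python3 - <<'E'
from h import *
s=read_state();print(s['eef_pos'],s['force'],s['torque'],s['finger_gap'])
snap('wrist','w17.png');d=snap('scene','s17.png');t=snap('top','t17.png')
cv2.imwrite('pics/s17c.png',cv2.resize(d['color'][160:235,235:310,::-1],None,fx=8,fy=8,interpolation=cv2.INTER_CUBIC))
cv2.imwrite('pics/t17c.png',cv2.resize(t['color'][160:235,185:255,::-1],None,fx=8,fy=8,interpolation=cv2.INTER_CUBIC))
E
python3 fit.py t17.png 209
```

```text
[0.49650485 0.00858172 0.0899786 ] [ 1.10229134 -6.4953953   9.67457835] [-0.84522957  0.36345121  0.24565054] 0.019381309435111176
edge pts [(206.6, 188), (207.0, 189), (207.3, 190), (207.3, 191), (207.4, 192), (207.6, 193), (207.8, 194), (207.6, 195), (207.9, 196), (208.0, 197)]
edge n 0.01115275595448352 0.0005183876313671121 10 abs e0 0.009648650000000002 ang 0.1764967444366423
line pts [(208.9, 200), (208.9, 201), (209.0, 202), (210.2, 203), (209.7, 204), (209.7, 205), (211.0, 206), (211.0, 207), (210.0, 208), (210.4, 209), (210.9, 210), (211.0, 211), (211.0, 212)]
line n 0.010381046051362435 0.0007553400626514507 remain mm 0.7717099031210854 ang 0.21693759768761692
by TCP remain mm 0.5232877683534447
```

View pics/s17c.png

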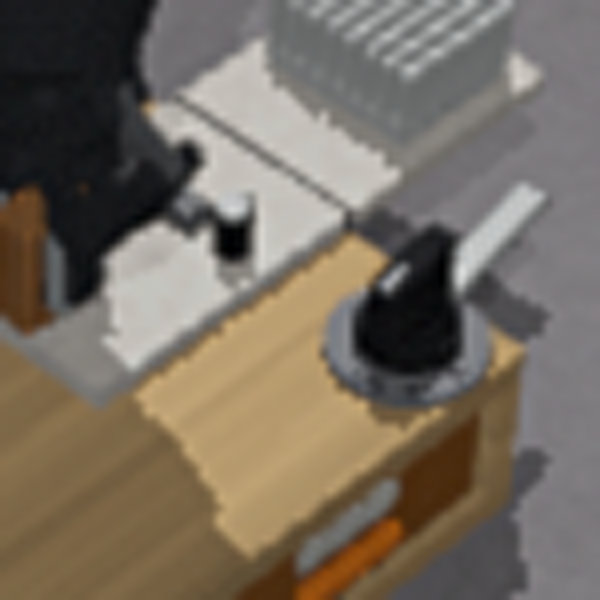

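View pics/t17c.png

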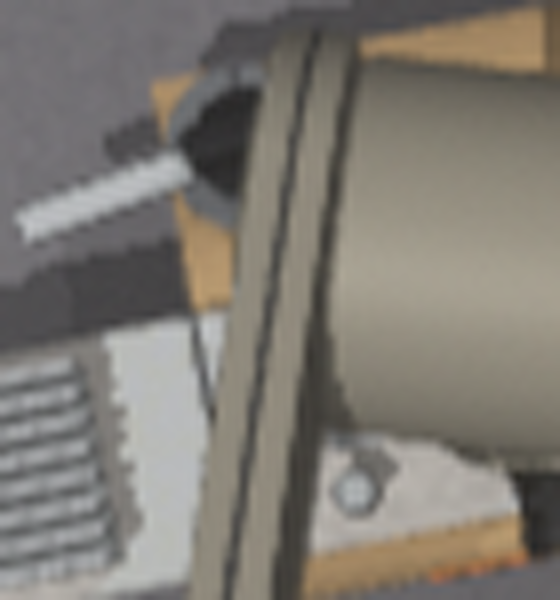

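Run:
```python
from h import *
n=np.array([-.220,.9755]);s=load('s17.png');S=lambda x,y:(235+(x+.5)/8-.5,160+(y+.5)/8-.5)
for k,z in(((178,98),.089),((260,153),.089),((348,213),.089),((358,236),.08),((524,347),.08)):print(k,(onz(s,*S(*k),z)[:2]@n*1000).round(2))
w=load('w17.png');print([ (onz(w,u,3.9,.089)[:2]@n*1000).round(2) for u in(160,255,350)])
```

```text
(178, 98) 11.3
(260, 153) 11.17
(348, 213) 10.64
(358, 236) 11.55
(524, 347) 11.62
[np.float64(9.51), np.float64(9.58), np.float64(9.64)]
```

Remaining distance is about 0.5 mm (0.1–0.8 across methods). One last nudge, then a settle.

Emit:
step_arm:
  deltas:
    - [[0, -0.05, 0, 0, 0, 0, 0], [0, -0.05, 0, 0, 0, 0, 0], [0, -0.05, 0, 0, 0, 0, 0], [0, -0.05, 0, 0, 0, 0, 0], [0, -0.05, 0, 0, 0, 0, 0], [0, -0.05, 0, 0, 0, 0, 0]]

```text
time_s: 15.65
eef_pos: [0.4964, 0.0089, 0.09]
tool_rot: [[0.975, 0.22, 0.004], [0.22, -0.975, -0.002], [0.004, 0.003, -1.0]]
force: [1.2, -6.7, 10.0]
finger_gap: 0.0192
```

```bash
python3 - <<'E'
from h import *
s=read_state();print(s['eef_pos'],s['force'],s['torque'],s['finger_gap'],np.abs(s['joint_vel']).max())
d=snap('scene','s18.png');t=snap('top','t18.png');w=snap('wrist','w18.png')
n=np.array([-.220,.9755]);print([ (onz(w,u,3.9,.089)[:2]@n*1000).round(2) for u in(160,255,350)])
E
python3 fit.py t18.png 209
```

```text
[0.49641607 0.00892658 0.08998885] [ 1.24816433 -6.66396955 10.0404268 ] [-0.9041687   0.27925397  0.22494439] 0.019173408521817262 0.001344074083648668
[np.float64(9.89), np.float64(9.95), np.float64(10.02)]
edge pts [(206.6, 188), (207.0, 189), (207.3, 190), (207.3, 191), (207.4, 192), (207.6, 193), (207.8, 194), (207.5, 195), (207.9, 196), (208.0, 197)]
edge n 0.011231205119239585 0.0005660278576904045 10 abs e0 0.009648650000000002 ang 0.1698864010675668
line pts [(208.5, 200), (208.8, 201), (209.3, 202), (210.5, 203), (209.2, 204), (211.3, 206), (211.2, 207), (210.0, 208), (210.4, 209), (210.6, 210), (211.0, 211), (211.0, 212)]
line n 0.010896380688454914 0.0004819663498145049 remain mm 0.334824430784671 ang 0.24335412641787701
by TCP remain mm 0.12659131023674833
```

View pics/s18.png

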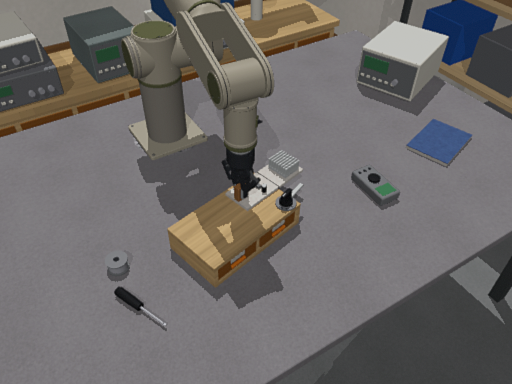

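View pics/w18.png

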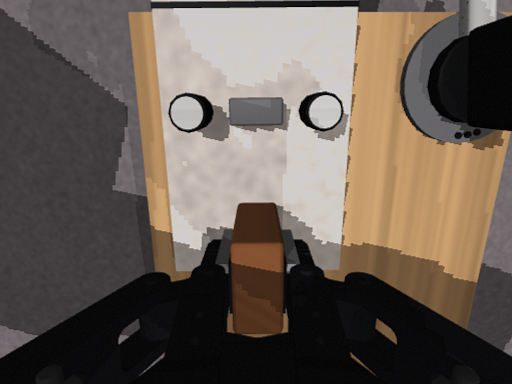

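The wrist camera now sees the edge (row ~12, beside the board) as well as the line (row ~4), so I can compare them directly.

Run:
```python
from h import *
n=np.array([-.220,.9755]);w=load('w18.png');I=w['color'].astype(float);g=I[...,0]-I[...,2];m=I.mean(2)
def cross(r,th):
    k=np.where((r[:-1]<th)&(r[1:]>=th))[0]; k=k[0]; return k+(th-r[k])/(r[k+1]-r[k])
for u in(136,141,146,364,370,376,382,388):
    r=g[0:20,u]; th=(r[:5].min()+np.median(r[15:]))/2; v=cross(r,th);print('edge',u,round(v,2),(onz(w,u,v,.08)[:2]@n*1000).round(2))
for u in(170,210,255,300,345):
    r=m[0:12,u]; 
    th=(r[3:6].min()+np.median(r[9:]))/2; lo=3+cross(r[3:],th); hi=np.where(r[:5]<th)[0][0]; f=(r[hi-1]-th)/(r[hi-1]-r[hi])+hi-1 if hi>0 else 0
    v=(lo+f)/2;print('line',u,round(f,2),round(lo,2),(onz(w,u,v,.089)[:2]@n*1000).round(2))
```

```text
edge 136 11.47 9.21
edge 141 11.45 9.22
edge 146 11.45 9.22
edge 364 11.43 9.39
edge 370 11.42 9.4
edge 376 11.44 9.39
edge 382 11.45 9.39
edge 388 11.47 9.39
line 170 1.16 7.87 9.66
line 210 0.86 7.49 9.82
line 255 0.33 7.29 9.99
line 300 0.12 6.58 10.2
line 345 0 6.21 10.33
```

Wrist view puts the line 0.6 mm past the edge, the top view puts it 0.3 mm short. It is level within measurement error, still and gripped, so I hand in.

Run:
```python
from h import *
print(job.close_job()); s=read_state(); print(s['time_s'],s['eef_pos'],s['force'],s['finger_gap'])
```

```text
the job is handed in; nothing more can be done
None
the job is handed in; nothing more can be done
```

The job is handed in at about 16 s. The stop selector is at three dots, and the board is out over the edge with its black line level with it. The gripper still holds the grip block.

- **Selector:** I turned it from one dot to three. Afterwards the stop bar pointed outward and the tick covered the third dot group.
- **Slide:** I gripped the block at 80 N and slid the board about 18 cm along the unit's y axis, taking out about 0.03 rad of yaw. The tool pressed down lightly (6–11 N) throughout and its height stayed at 90 mm.
- **Final line position:** The checks differ slightly. The top view put the line 0.3 mm short of the edge, the arm pose 0.1 mm short, and the wrist view 0.6 mm past. Before the last 0.5 mm nudge, the scene view had it about 0.5 mm short. The line was parallel to the edge within about 0.01 rad by the wrist view. The top-view angle fits, over only a few pixels, differed by up to 0.07 rad.
- **Last state:** The arm was still and the grip gap was 19.2 mm. I checked flatness only by eye and from the steady tool height. The reel, screwdriver and meter look unmoved by eye in the last scene view.
- **Fingertip position:** The fingertips sit about 9 mm behind the TCP, not 19 mm ahead of it as stated. Because of that, my first grasp of the selector closed on air just above the bar without touching it. I measured the offset in two views and corrected every later height.

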